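# Roll the sample vials to their lines and set out their agar plates

## Task

Mix each sample vial lying on the workboard by rolling it along the lane, pushed from the side (never lifted or pinched), so that it comes to rest squarely on one of the three black lines, one vial to a line and none overrunning the last line to the end of the board. Then, for each vial, draw the oldest agar plate from the bottom of the plate dispenser with its slide and lay it flat, centred, on the ring that has the same place in the row as the vial's line (left line, left ring, and so on). Finish with the slide pushed fully home and the plates that are not needed left in the stack; do not disturb the timer.

Things in the scene. Friction and masses are not known exactly. Their poses are not given: they have to be found in the camera images.
- board: White tray fixed to the bench, 90 mm wide (x, away from the robot), 475 mm long (y, to the left along the bench); origin: centre of the underside. Grey flat lane, 8 mm above the origin, 80 x 465 mm, inside a lip 5 mm high. Right half: three printed rings; left half: three black lines across it. A vial rolls with slight resistance: let go at 0.1 m/s it runs on about 5 mm. A bench instrument 330 mm tall stands 30 mm behind it.
- stack (a point): Middle of the fixed plate dispenser's magazine, on its base plate (6 mm above the bench, 92 mm wide), under the bottom plate; x away from the robot along the slide, y left. The magazine is a clear square shaft, 78 mm outside (85 over its side ribs), 66 mm inside, its top 70 mm above the bench, with an exit one plate high at its foot on the robot's side.
- slide (a joint): Slide under the magazine (m): 0 = home, 0.095 = drawn fully out toward the robot (-x of stack); friction 1.5 N, stays where left. Home, the bottom plate drops into its gap; drawn out it brings that plate through the exit, lying free 6 mm above the bench, centre about 90 mm from stack, and the rest come down on its 10 mm high rear deck. Home again with the gap empty, the next plate drops in.
- grip (a point): Upright black grip on the slide, 22 mm along the slide, 14 mm across it, top 49 mm above the bench; the point is its middle, 38 mm above the bench. With the slide home it is 66 mm from stack toward the robot; it moves with the slide. The slide's front bar below it is 62 mm wide and 16 mm high above the bench. Axes as stack.
- ring_right (a point): Centre of the right ring (67 mm printed circle) on the lane surface, one of three in a row 88 mm apart along the board; axes as the board's.
- ring_middle (a point): Centre of the middle ring (67 mm printed circle) on the lane surface, one of three in a row 88 mm apart along the board; axes as the board's.
- ring_left (a point): Centre of the left ring (67 mm printed circle) on the lane surface, one of three in a row 88 mm apart along the board; axes as the board's.
- line_right (a point): Middle of the right stop line (3 mm wide, black, straight across the lane) on the lane surface, one of three 57 mm apart; axes as the board's, so its x runs along the line and its y is the direction of rolling (to the left).
- line_middle (a point): Middle of the middle stop line (3 mm wide, black, straight across the lane) on the lane surface, one of three 57 mm apart; axes as the board's, so its x runs along the line and its y is the direction of rolling (to the left).
- line_left (a point): Middle of the left stop line (3 mm wide, black, straight across the lane) on the lane surface, one of three 57 mm apart; axes as the board's, so its x runs along the line and its y is the direction of rolling (to the left).
- vial_0: Glass sample vial with crimp cap, 27 mm thick and 62 mm long, 40 g, lying across the lane at the start (one of up to three, all alike; absent ones read None). Origin: centre of its foot; its z runs along its axis to the cap.
- vial_0_mid (a point): Middle of vial_0's axis, half way along it (13.5 mm above the lane when it lies); z along the axis; the other axes turn as it rolls.
- vial_1: Glass sample vial with crimp cap, 27 mm thick and 62 mm long, 40 g, lying across the lane at the start (one of up to three, all alike; absent ones read None). Origin: centre of its foot; its z runs along its axis to the cap.
- vial_1_mid (a point): Middle of vial_1's axis, half way along it (13.5 mm above the lane when it lies); z along the axis; the other axes turn as it rolls.
- vial_2: Glass sample vial with crimp cap, 27 mm thick and 62 mm long, 40 g, lying across the lane at the start (one of up to three, all alike; absent ones read None). Origin: centre of its foot; its z runs along its axis to the cap.
- vial_2_mid (a point): Middle of vial_2's axis, half way along it (13.5 mm above the lane when it lies); z along the axis; the other axes turn as it rolls.
- plate_0: Agar plate (petri dish with lid), round, 58 mm across where the fingers hold it, 62 mm at the lid's rim, 13 mm high, 30 g; number 1 from the bottom of the stack at the start. Origin: centre of its underside, z up.
- plate_1: Agar plate (petri dish with lid), round, 58 mm across where the fingers hold it, 62 mm at the lid's rim, 13 mm high, 30 g; number 2 from the bottom of the stack at the start. Origin: centre of its underside, z up.
- plate_2: Agar plate (petri dish with lid), round, 58 mm across where the fingers hold it, 62 mm at the lid's rim, 13 mm high, 30 g; number 3 from the bottom of the stack at the start. Origin: centre of its underside, z up.
- plate_3: Agar plate (petri dish with lid), round, 58 mm across where the fingers hold it, 62 mm at the lid's rim, 13 mm high, 30 g; number 4 from the bottom of the stack at the start. Origin: centre of its underside, z up.
- timer: Bystander: small white timer lying on the bench at the right, 62x66x19 mm. Leave alone.

How it is judged:
At the end, for the whole second after the job is handed in: Each vial rests on the lane within 7 mm of a line and 0.2 rad of its direction; the matching ring holds a plate, flat, within 12 mm of its centre; rings of empty lines hold none; the other plates are in the stack, the bottom ones having been taken first; the slide is home within 5 mm (((y of vial_0_mid in the frame of line_right between -0.007 and 0.007 m and distance between any of plate_0, plate_1, plate_2, plate_3 and ring_right below 0.012 m) or (y of vial_0_mid in the frame of line_middle between -0.007 and 0.007 m and distance between any of plate_0, plate_1, plate_2, plate_3 and ring_middle below 0.012 m) or (y of vial_0_mid in the frame of line_left between -0.007 and 0.007 m and distance between any of plate_0, plate_1, plate_2, plate_3 and ring_left below 0.012 m)) and angle between the z axis of each of vial_0, vial_1, vial_2 and the x axis of board, either way round below 0.2 rad and linear speed of each of vial_0, vial_1, vial_2, plate_0, plate_1, plate_2, plate_3 below 0.02 m/s and z of vial_0_mid in the frame of line_middle between 0.008 and 0.02 m and ((y of vial_1_mid in the frame of line_right between -0.007 and 0.007 m and distance between any of plate_0, plate_1, plate_2, plate_3 and ring_right below 0.012 m) or (y of vial_1_mid in the frame of line_middle between -0.007 and 0.007 m and distance between any of plate_0, plate_1, plate_2, plate_3 and ring_middle below 0.012 m) or (y of vial_1_mid in the frame of line_left between -0.007 and 0.007 m and distance between any of plate_0, plate_1, plate_2, plate_3 and ring_left below 0.012 m)) and z of vial_1_mid in the frame of line_middle between 0.008 and 0.02 m and ((y of vial_2_mid in the frame of line_right between -0.007 and 0.007 m and distance between any of plate_0, plate_1, plate_2, plate_3 and ring_right below 0.012 m) or (y of vial_2_mid in the frame of line_middle between -0.007 and 0.007 m and distance between any of plate_0, plate_1, plate_2, plate_3 and ring_middle below 0.012 m) or (y of vial_2_mid in the frame of line_left between -0.007 and 0.007 m and distance between any of plate_0, plate_1, plate_2, plate_3 and ring_left below 0.012 m)) and z of vial_2_mid in the frame of line_middle between 0.008 and 0.02 m and (horizontal distance between each of plate_0, plate_1, plate_2, plate_3 and ring_right above 0.035 m or y of vial_0_mid in the frame of line_right between -0.007 and 0.007 m or y of vial_1_mid in the frame of line_right between -0.007 and 0.007 m or y of vial_2_mid in the frame of line_right between -0.007 and 0.007 m) and (horizontal distance between each of plate_0, plate_1, plate_2, plate_3 and ring_middle above 0.035 m or y of vial_0_mid in the frame of line_middle between -0.007 and 0.007 m or y of vial_1_mid in the frame of line_middle between -0.007 and 0.007 m or y of vial_2_mid in the frame of line_middle between -0.007 and 0.007 m) and (horizontal distance between each of plate_0, plate_1, plate_2, plate_3 and ring_left above 0.035 m or y of vial_0_mid in the frame of line_left between -0.007 and 0.007 m or y of vial_1_mid in the frame of line_left between -0.007 and 0.007 m or y of vial_2_mid in the frame of line_left between -0.007 and 0.007 m) and (horizontal distance between plate_0 and stack below 0.012 m or distance between plate_0 and ring_right below 0.012 m or distance between plate_0 and ring_middle below 0.012 m or distance between plate_0 and ring_left below 0.012 m) and angle between each of plate_0, plate_1, plate_2, plate_3's own z axis and vertical below 0.1 rad and (not (horizontal distance between plate_0 and stack below 0.012 m) or horizontal distance between plate_1 and stack below 0.012 m) and (horizontal distance between plate_1 and stack below 0.012 m or distance between plate_1 and ring_right below 0.012 m or distance between plate_1 and ring_middle below 0.012 m or distance between plate_1 and ring_left below 0.012 m) and (not (horizontal distance between plate_1 and stack below 0.012 m) or horizontal distance between plate_2 and stack below 0.012 m) and (horizontal distance between plate_2 and stack below 0.012 m or distance between plate_2 and ring_right below 0.012 m or distance between plate_2 and ring_middle below 0.012 m or distance between plate_2 and ring_left below 0.012 m) and (not (horizontal distance between plate_2 and stack below 0.012 m) or horizontal distance between plate_3 and stack below 0.012 m) and (horizontal distance between plate_3 and stack below 0.012 m or distance between plate_3 and ring_right below 0.012 m or distance between plate_3 and ring_middle below 0.012 m or distance between plate_3 and ring_left below 0.012 m) and value of joint slide below 0.005 m); the robot touches nothing.
It fails at once if a vial overruns the left line by more than 22 mm, toward the end of the board (y of any of vial_0_mid, vial_1_mid, vial_2_mid in the frame of line_left above 0.022 m).
It fails at once if a vial is lifted clear of the board (z of any of vial_0_mid, vial_1_mid, vial_2_mid in the frame of line_middle above 0.03 m).
It fails at once if a vial is pinched or pressed hard (over 15 N between fingers and vial) instead of being pushed (contact force between the fingers and vial_0 above 15 N or contact force between the fingers and vial_1 above 15 N or contact force between the fingers and vial_2 above 15 N).
It fails at once if a plate is turned over or stood on edge (angle between any of plate_0, plate_1, plate_2, plate_3's own z axis and vertical above 1 rad).
It fails at once if the timer is moved more than 3 cm (distance of timer from where it was at the start of the episode above 0.03 m).
Of vial_0, vial_1, vial_2 only 2 to 3 are there at a start; the rules pass over those that are not, and their reading is None.
At some moment in a run one of plate_0, plate_1, plate_2, plate_3 may be knocked a few centimetres aside while the robot is not near it.
Once in a run the grip may slacken for a moment while it holds something.
It also fails if it takes over 210 s, if anything falls off the work surface, if the arm or the gripper's body presses on something with over 40 N, if the wrist force passes 120 N, or if a joint passes its speed limit or range.

## Robot

A 6-joint arm with a two-finger parallel gripper is mounted at the origin on a cart in front of the work surface, level with it; the furniture and walls round the work are solid. World frame = base frame: x ahead of the robot, y to its left, z up, the work surface at z = 0. Lengths are in m, angles in rad, forces in N, time in s.
With the tool pointing down it reaches from about 0.275 to 0.85 m from the base axis. Payload 19 kg.
Tool frame: the origin (TCP) lies on the centre line of the jaws, within the pads' length; the fingertips stand 25 mm ahead of it and the grasp point (between the pads) lies 6 mm ahead of it; z points along the fingers, y is the line along which they close (so a half turn about z gives the same grasp; the last joint's range is limited). The gripper opens to 85 mm and grips with 20 to 120 N. Pads are 22 mm wide; open, the fingers measure 114 mm over their backs; the gripper's body (76 mm by 85 mm) begins 54 mm behind the grasp point. The pads swing forward as they close: fully open they stand 13 mm farther back than shut.
Start: joints at [-1.275, 0.15, 1.437, -0, 1.554, -0.134], TCP at [0.24, -0.523, 0.256] pointing down, gripper open.
Joint ranges: [-2.8, 2.8], [-0.68, 2.1], [0.12, 2.68], [-1.39, 4.53], [0.16, 2.79], [-2.81, 2.81]. Speed limits (rad/s): [1.89, 1.89, 2.22, 3.01, 3.01, 3.01].

## Interface

Orientations are given as a unit quaternion [w, x, y, z].
In Python, from rig import manip, capture gives the robot as it stands. The module is installed in compiled form; this text tells all that it offers.
- The arm moves only by the shell command python3 -m inch 'ROWS' [OPENING] [FORCE]. ROWS is text: rows parted by semicolons, each of 6 numbers parted by spaces: the shift along the tool's x, y, z scaled (see below), then the turn, a rotation vector about the tool's x, y, z scaled (see below). A call has exactly 8 rows; each row is the pose to reach, as a shift and turn from the pose commanded when the call began, along the tool's axes at that moment; what a row does not reach only later rows make up. The controller multiplies each number of a shift by 0.1 m and each number of a turn by 45 degrees. A row lasts 1/8 s, in which the tool goes at most 62.5 mm and 10.7 degrees, less where a joint would pass 70% of its speed; a pose out of reach is approached as far as the arm can. A call with a number of a shift or a turn outside -1 to 1 is refused whole. A call with a gripper value outside its range is refused whole. OPENING is the opening in per cent of the stroke, from 0 (shut) to 100 (fully open), set as the call begins (- or left out, the last holds). The fingers move at their own pace and stop on an object; FORCE is the grip in N (left out, the last holds). Time passes only in rows, so rows that repeat a pose let the fingers close, or fill a call up. It gives the time, the measured TCP pose, the force, the opening and the grip force at its end, in the units of the state.
- manip.get_obs(): the state, without advancing time (a new reading comes with each control period).
- capture(name): name is "scene" or "top" or "wrist"; returns a dict with "pixels" (384x512x3 uint8, red, green, blue), "camera_matrix" (3x3 intrinsics, pixels), "extrinsics" (4x4, takes a point from camera to world coordinates); the wrist camera has in their place "mount" (4x4, takes a point from camera to tool coordinates, whose origin is the TCP and whose axes are the flange's). Camera axes: x right, y up, looking along -z (the intrinsics and any distortion apply to the point x, -y, -z); pixel columns grow to the right and rows downward; lengths in m; the calibration is good to about 2 mm. A picture is of the moment at which its call begins: read the wrist's pose just before it. There is no depth.
- manip.hand_in(): hands the job in; it is judged then, once.
The state is a dict: "time_s": time; "q": joint angles; "joint_vel": joint speeds; "joint_efforts": joint torques, N m; "tcp_pos": TCP position; "tool_rot": TCP orientation; "ft_force": force on the tool from outside, world axes, zero at the start; "moment": the same for the moment, N m; "opening": opening from 0.0 (shut) to 1.0 (fully open); "grip_force": force on a finger pad.
Only numpy, scipy, OpenCV 4.12 (cv2) and the standard library are available. Lean on these libraries where they do the work, as an engineer would, in place of code of your own. Each camera call takes 0.05 s, during which the arm holds its last target. There are 200 camera calls.

## Working session

There is one attempt and no reset: what is moved stays moved. The work goes in short steps, Python scripts to look and compute and a shell command to move; the robot and the scene stay as the last step left them, time stands still between calls to the robot, and variables do not carry over. Pictures are saved under pics/ and viewed, at most 14 in all, crops included, and the job is handed in when it is done.

```bash
mkdir -p pics; python3 - <<'E'
from rig import manip, capture
import cv2,numpy as np
o=manip.get_obs()
print({k:np.round(v,3).tolist() for k,v in o.items()})
for n in("scene","top"):
    c=capture(n); print(n,np.round(c["camera_matrix"],1).tolist(),np.round(c["extrinsics"],4).tolist(),[k for k in c])
    cv2.imwrite(f"pics/{n}0.png",cv2.resize(c["pixels"][...,::-1],(800,600)))
c=capture("wrist");print(c["mount"].round(4).tolist(),c["camera_matrix"].tolist(),c.keys())
E
```

```text
{'time_s': 0.0, 'q': [-1.275, 0.151, 1.438, -0.0, 1.554, -0.134], 'joint_vel': [0.001, 0.001, -0.001, 0.0, 0.001, 0.001], 'joint_efforts': [-0.001, -71.305, -57.087, -0.0, 0.009, 0.0], 'tcp_pos': [0.239, -0.522, 0.256], 'tool_rot': [-0.001, 0.977, 0.213, -0.0], 'ft_force': [-0.949, 0.21, -0.269], 'moment': [-0.033, 0.013, -0.006], 'grip_force': 0.0, 'opening': 0.997}
scene [[423.7, 0.0, 253.2], [0.0, 423.7, 192.9], [0.0, 0.0, 1.0]] [[-0.7188, 0.4263, -0.5492, -0.2397], [-0.6948, -0.4671, 0.5468, 0.6796], [-0.0234, 0.7746, 0.632, 0.8669], [0.0, 0.0, 0.0, 1.0]] ['pixels', 'camera_matrix', 'extrinsics']
top [[401.8, 0.0, 258.3], [0.0, 401.8, 187.9], [0.0, 0.0, 1.0]] [[0.0157, 0.9942, -0.1063, 0.3726], [-0.9996, 0.018, 0.0206, -0.0384], [0.0224, 0.106, 0.9941, 1.0189], [0.0, 0.0, 0.0, 1.0]] ['pixels', 'camera_matrix', 'extrinsics']
[[-0.001, 0.9488, 0.3157, 0.0816], [1.0, 0.0009, 0.0003, -0.0001], [-0.0, 0.3157, -0.9488, -0.1173], [0.0, 0.0, 0.0, 1.0]] [[293.00868085887896, 0.0, 258.03612185016635], [0.0, 293.00868085887896, 191.81953259527882], [0.0, 0.0, 1.0]] dict_keys(['pixels', 'camera_matrix', 'mount'])
```

View pics/top0.png

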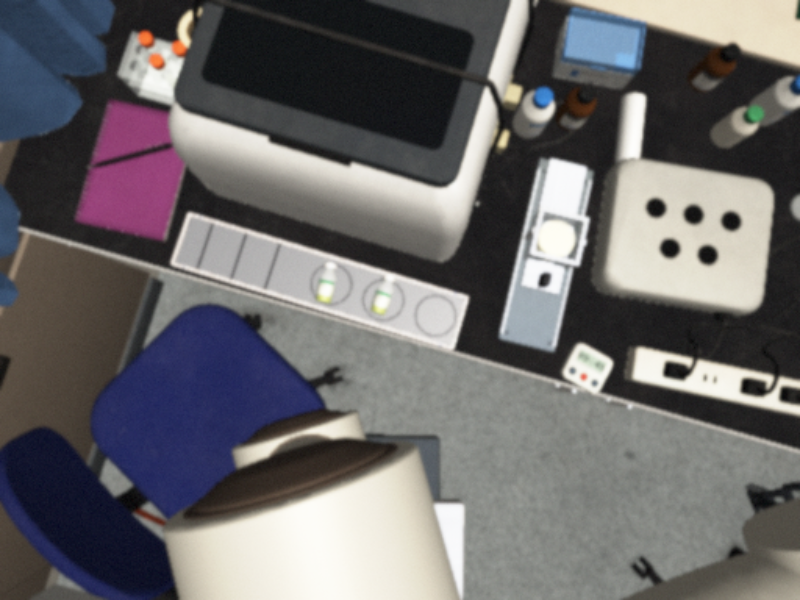

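View pics/scene0.png

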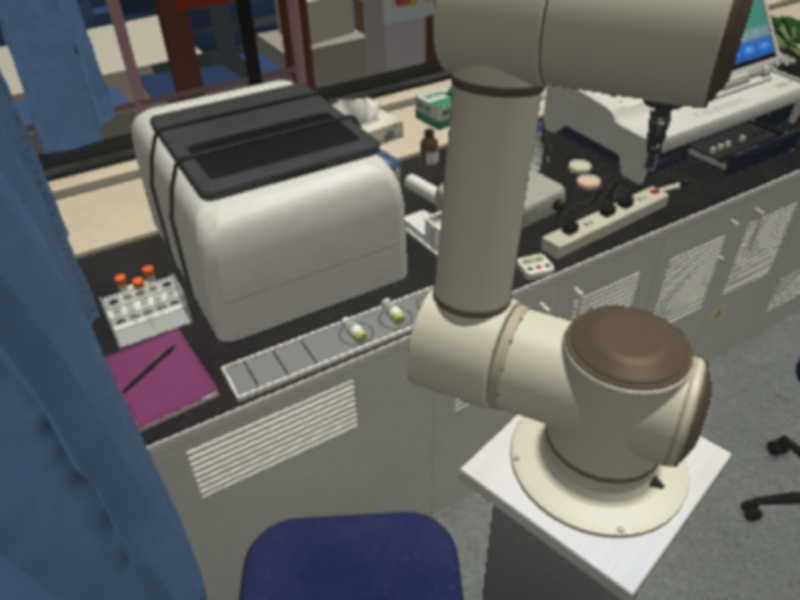

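The top view shows two vials, at (327,283) and (383,295), on the left and middle rings. The lines are near x=207, 239 and 273, the grip is at (544,280), and the timer is at (587,367). I'll zoom in for precise pixels.

```bash
python3 - <<'E'
from rig import capture
import cv2,numpy as np
im=capture("top")["pixels"][...,::-1]
cv2.imwrite("pics/top.png",im)
cv2.imwrite("pics/c1.png",cv2.resize(im[125:230,105:305],None,fx=4,fy=4,interpolation=cv2.INTER_CUBIC))
cv2.imwrite("pics/c2.png",cv2.resize(im[95:230,310:400],None,fx=4,fy=4,interpolation=cv2.INTER_CUBIC))
E
```

```text
(no output)
```

View pics/c1.png

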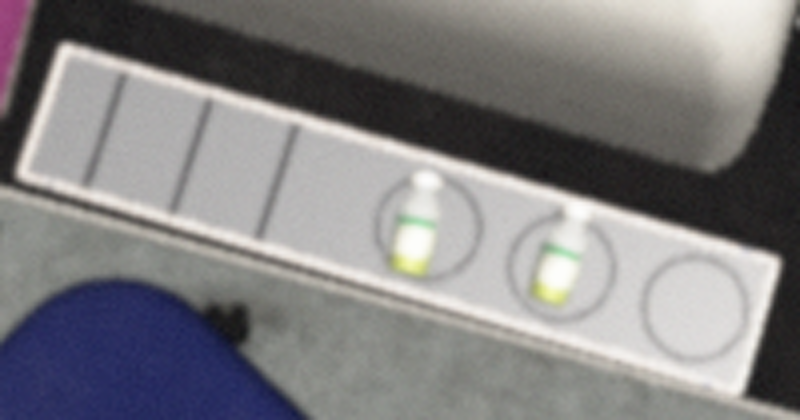

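View pics/c2.png

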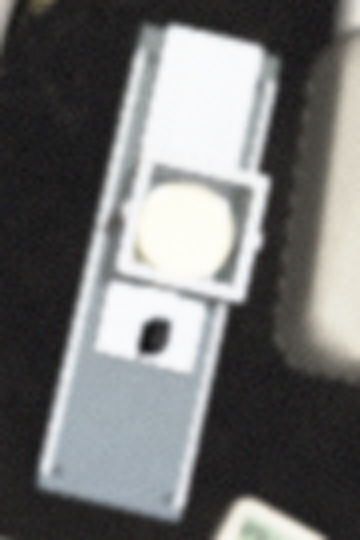

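Crop 1: line middles at (107,131), (192,156) and (279,182). Rings are at (429,229), (562,267) and (695,307), and the vials run cap (428,178) to foot (409,272) and cap (578,210) to foot (550,302). Crop 2: grip top is at (154,336), and the magazine rim corners are (157,162), (268,177), (245,300) and (118,270).

```bash
cat > h.py <<'E'
import numpy as np
from rig import manip,capture
from scipy.spatial.transform import Rotation as R
def ray(cam,T,K,uv,z):
    d=T[:3,:3]@np.array([(uv[0]-K[0,2])/K[0,0],-(uv[1]-K[1,2])/K[1,1],-1]); p=T[:3,3]
    return p+d*(z-p[2])/d[2]
def tool():
    o=manip.get_obs(); q=o["tool_rot"]; T=np.eye(4)
    T[:3,:3]=R.from_quat([q[1],q[2],q[3],q[0]]).as_matrix(); T[:3,3]=o["tcp_pos"]; return T
def go(xyz,yaw=None):
    "shift in row units (tool axes) to a world point; turn about tool z in row units to put tool x at yaw deg, tool straight down"
    T=tool(); s=T[:3,:3].T@(np.array(xyz)-T[:3,3])/0.1
    t=None
    if yaw is not None:
        a=np.radians(yaw); Rt=np.array([[np.cos(a),np.sin(a),0],[np.sin(a),-np.cos(a),0],[0,0,-1]])
        t=R.from_matrix(T[:3,:3].T@Rt).as_rotvec(degrees=True)/45
        t=t.round(3)
    print("shift",s.round(3),"turn",t,"tcp",T[:3,3].round(4),"yaw",np.degrees(np.arctan2(T[1,0],T[0,0])).round(1))
E
python3 - <<'E'
from h import *
c=capture("top");K,T=c["camera_matrix"],c["extrinsics"]
f1=lambda p,z:ray(c,T,K,(105+(p[0]+.5)/4-.5,125+(p[1]+.5)/4-.5),z)[:2].round(4)
f2=lambda p,z:ray(c,T,K,(310+(p[0]+.5)/4-.5,95+(p[1]+.5)/4-.5),z)[:2].round(4)
for n,p in dict(L=(107,131),M=(192,156),Rr=(279.5,182),rl=(429,229),rm=(562,267),rr=(695,307)).items(): print(n,f1(p,.008))
for n,p in dict(v0c=(428,178),v0f=(409,272),v1c=(578,210),v1f=(550,302)).items(): print(n,f1(p,.0215))
print("corners",[f1(p,.013).tolist() for p in((66,44),(780,260),(18,178),(742,395))])
print("grip",f2((154,336),.049),"mag",[f2(p,.07).tolist() for p in((157,162),(268,177),(245,300),(118,270))])
print("base",[f2(p,.006).tolist() for p in((145,25),(280,60),(37,485),(180,520))])
E
```

```text
L [0.5528 0.2635]
M [0.5378 0.2093]
Rr [0.5222 0.1535]
rl [0.494  0.0583]
rm [ 0.4714 -0.0261]
rr [ 0.4476 -0.1105]
v0c [0.5245 0.0586]
v0f [0.4653 0.0687]
v1c [ 0.5061 -0.0356]
v1f [ 0.4481 -0.0193]
corners [[0.6072, 0.2905], [0.4778, -0.1635], [0.5209, 0.316], [0.3926, -0.1401]]
grip [ 0.5032 -0.2778] mag [[0.6067, -0.2753], [0.5988, -0.3428], [0.5232, -0.3277], [0.54, -0.2512]]
base [[0.7135, -0.2842], [0.692, -0.3725], [0.4128, -0.2134], [0.3922, -0.304]]
```

```bash

python3 -m inch '.1 -.08 0 0 0 0;.2 -.18 0 0 0 0;.35 -.31 0 0 0 0;.5 -.44 0 0 0 0;.65 -.58 0 0 0 0;.8 -.71 0 0 0 0;.9 -.8 0 0 0 0;.98 -.88 0 0 0 0' 15 20 | tail -1
python3 -m inch '.13 -.11 0 0 0 0;.25 -.22 0 0 0 0;.38 -.33 0 0 0 0;.5 -.44 0 0 0 0;.62 -.55 0 0 0 0;.75 -.66 0 0 0 0;.88 -.77 0 0 0 0;1 -.88 0 0 0 0'|tail -1
python3 -m inch '.13 -.11 0 0 0 0;.25 -.22 0 0 0 0;.38 -.33 0 0 0 0;.5 -.44 0 0 0 0;.62 -.55 0 0 0 0;.75 -.66 0 0 0 0;.88 -.77 0 0 0 0;1 -.88 0 0 0 0'|tail -1
python3 -m inch '.13 -.11 .06 0 0 -.07;.25 -.22 .12 0 0 -.14;.38 -.33 .18 0 0 -.21;.5 -.44 .24 0 0 -.28;.62 -.55 .3 0 0 -.35;.75 -.66 .36 0 0 -.42;.88 -.77 .42 0 0 -.49;.95 -.82 .5 0 0 -.55'|tail -1
python3 - <<'E'
from h import *
go([.479,.026,.14],74.2)
E
```

```text
grip_force: 0.0
grip_force: 0.0
grip_force: 0.0
grip_force: 0.0
shift [ 0.697 -0.252  0.661] turn [ 0.    -0.    -0.548] tcp [ 0.4529 -0.0434  0.2061] yaw 49.5
```

```bash

python3 -m inch '.1 -.04 .1 0 0 -.08;.2 -.08 .2 0 0 -.16;.3 -.12 .3 0 0 -.24;.4 -.16 .4 0 0 -.32;.5 -.2 .5 0 0 -.4;.6 -.23 .6 0 0 -.48;.7 -.25 .66 0 0 -.55;.7 -.25 .66 0 0 -.55'
python3 - <<'E'
from h import *
import cv2
go([.479,.026,.036],74.2)
cv2.imwrite("pics/w1.png",capture("wrist")["pixels"][...,::-1])
E
```

```text
time_s: 5.25
tcp_pos: [0.4793, 0.0255, 0.1399]
tool_rot: [-0.0, 0.798, 0.603, -0.0]
ft_force: [-0.7, 0.4, 0.8]
opening: 0.153
grip_force: 0.0
shift [ 0.005 -0.003  1.039] turn [-0.001  0.    -0.   ] tcp [0.4793 0.0255 0.1399] yaw 74.2
```

View pics/w1.png

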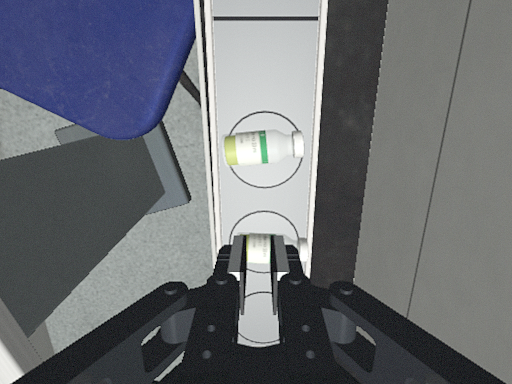

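The wrist view looks up along the lane. Vial 0 runs foot (224,150) to cap (303,142), the ring centres are at (265,150) and (265,242), and the right line crosses at (267,18).

```bash
cat >> h.py <<'E'
def wr(uv,z,T=None):
    c=wr.c if hasattr(wr,"c") else capture("wrist"); wr.c=c
    return ray(c,(tool() if T is None else T)@c["mount"],c["camera_matrix"],uv,z)[:2].round(4)
E
python3 - <<'E'
from h import *
for n,p,z in(("foot",(224,150),.0215),("cap",(303,142),.0215),("rl",(265,150),.008),("rm",(265,242),.008),("lineR",(267,18),.008)): print(n,wr(p,z))
E
```

```text
foot [0.4636 0.0696]
cap [0.5267 0.0583]
rl [0.4952 0.058 ]
rm [ 0.4716 -0.0269]
lineR [0.5234 0.1536]
```

```bash

python3 -m inch '0 0 .15 0 0 0;0 0 .32 0 0 0;0 0 .49 0 0 0;0 0 .66 0 0 0;0 0 .83 0 0 0;0 0 .97 0 0 0;0 0 1 0 0 0;0 0 1 0 0 0' | sed -n 2,4p
python3 -m inch '.04 0 .04 0 0 0;.08 0 .04 0 0 0;.13 0 .04 0 0 0;.19 0 .04 0 0 0;.27 0 .04 0 0 0;.36 0 .04 0 0 0;.46 0 .04 0 0 0;.56 0 .04 0 0 0'| sed -n 2,4p
python3 -m inch '.1 0 0 0 0 0;.2 0 0 0 0 0;.3 0 0 0 0 0;.4 0 0 0 0 0;.5 0 0 0 0 0;.59 0 0 0 0 0;.67 0 0 0 0 0;.74 0 0 0 0 0'| sed -n 2,4p
python3 - <<'E'
from h import *
T=tool(); print("left to go, row units:",(.322-T[:2,3]@[.2723,.9622])*10)
E
```

```text
tcp_pos: [0.4794, 0.025, 0.0404]
tool_rot: [-0.0, 0.798, 0.603, 0.0]
ft_force: [-0.1, 0.1, -0.9]
tcp_pos: [0.4948, 0.0797, 0.0363]
tool_rot: [-0.0, 0.798, 0.603, 0.0]
ft_force: [1.8, 0.1, -0.5]
tcp_pos: [0.5149, 0.1505, 0.0363]
tool_rot: [-0.0, 0.798, 0.603, -0.0]
ft_force: [0.2, -0.4, -0.2]
left to go, row units: 0.3693375315411135
```

```bash

python3 -m inch '.06 0 0 0 0 0;.12 0 0 0 0 0;.18 0 0 0 0 0;.23 0 0 0 0 0;.27 0 0 0 0 0;.31 0 0 0 0 0;.34 0 0 0 0 0;.355 0 0 0 0 0' | sed -n 2,4p
python3 - <<'E'
from h import *
import cv2
im=capture("wrist")["pixels"][...,::-1];T=tool();np.save("T.npy",T)
print(T[:2,3]@[.2723,.9622])
cv2.imwrite("pics/w2.png",im)
E
```

```text
tcp_pos: [0.5245, 0.1843, 0.0363]
tool_rot: [-0.0, 0.798, 0.603, 0.0]
ft_force: [-0.9, 0.0, 0.0]
0.320302371794587
```

View pics/w2.png

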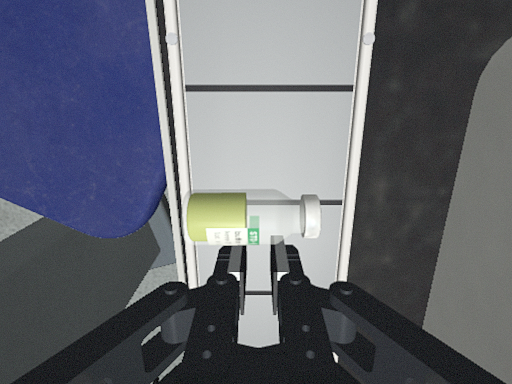

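The left line shows at row 88, the middle line at row 203 (x≈340) and the right line at row 293. The vial is square, with its axis at about row 217 and its body spanning rows 193–244.

```bash
python3 - <<'E'
from h import *
T=np.load("T.npy");by=np.array([.2723,.9622]);bx=np.array([.9622,-.2723])
for n,p,z in(("L",(270,88),.008),("M",(340,203),.008),("R",(258,293),.008),("foot",(188,218),.0215),("cap",(320,216),.0215)):
    w=wr(p,z,T); print(n,w,(w@by).round(4),(w@bx).round(4))
E
```

```text
L [0.5533 0.2639] 0.4046 0.4605
M [0.574  0.1982] 0.347 0.4983
R [0.5165 0.1555] 0.2903 0.4546
foot [0.4984 0.2169] 0.3444 0.4205
cap [0.5608 0.2002] 0.3453 0.4851
```

```bash

python3 -m inch '-.1 0 0 0 0 0;-.2 0 -.15 0 0 0;-.3 0 -.3 0 0 0;-.42 0 -.45 0 0 0;-.55 .02 -.6 0 0 0;-.7 .04 -.6 0 0 0;-.85 .06 -.6 0 0 0;-1 .075 -.6 0 0 0' | sed -n 2p
python3 -m inch '-.16 0 0 0 0 0;-.3 0 0 0 0 0;-.44 0 0 0 0 0;-.58 0 0 0 0 0;-.7 0 0 0 0 0;-.82 0 0 0 0 0;-.93 0 0 0 0 0;-1 0 0 0 0 0' | sed -n 2p
python3 -m inch '-.15 0 0 0 0 0;-.3 0 0 0 0 0;-.43 0 0 0 0 0;-.55 0 0 0 0 0;-.59 0 0 0 0 0;-.59 0 0 0 0 0;-.59 0 0 0 0 0;-.59 0 0 0 0 0' | sed -n 2p
python3 - <<'E'
from h import *
import cv2
im=capture("wrist")["pixels"][...,::-1];T=tool();np.save("T.npy",T)
print(T[:3,3],T[:2,3]@[.2723,.9622],T[:2,3]@[.9622,-.2723])
cv2.imwrite("pics/w3.png",im)
E
```

```text
tcp_pos: [0.5039, 0.0849, 0.0957]
tcp_pos: [0.4769, -0.0109, 0.0963]
tcp_pos: [0.461, -0.0666, 0.0963]
[ 0.46094198 -0.06666901  0.09628446] 0.06136558229078395 0.461672347577297
```

View pics/w3.png

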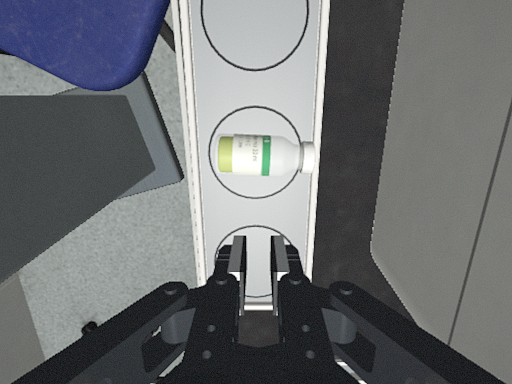

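The wrist view shows vial 1 lying square from foot (217,153) to cap (314,157). The fingers are behind it over the right ring.

```bash

python3 -m inch '0 0 .12 0 0 0;0 0 .26 0 0 0;0 0 .4 0 0 0;0 0 .52 0 0 0;0 0 .6 0 0 0;.03 0 .6 0 0 0;.06 0 .6 0 0 0;.1 0 .6 0 0 0' | sed -n 2,4p
python3 -m inch '.04 0 0 0 0 0;.09 0 0 0 0 0;.16 0 0 0 0 0;.25 0 0 0 0 0;.35 0 0 0 0 0;.46 0 0 0 0 0;.57 0 0 0 0 0;.68 0 0 0 0 0'| sed -n 2,4p
python3 -m inch '.11 0 0 0 0 0;.22 0 0 0 0 0;.33 0 0 0 0 0;.44 0 0 0 0 0;.55 0 0 0 0 0;.65 0 0 0 0 0;.74 0 0 0 0 0;.82 0 0 0 0 0'| sed -n 2,4p
python3 - <<'E'
from h import *
T=tool(); print("left to go, row units:",(.2660-T[:2,3]@[.2723,.9622])*10)
E
```

```text
tcp_pos: [0.4639, -0.0571, 0.0367]
tool_rot: [0.0, 0.798, 0.603, 0.0]
ft_force: [0.3, 0.3, -0.6]
tcp_pos: [0.4824, 0.0089, 0.0363]
tool_rot: [-0.0, 0.798, 0.603, 0.0]
ft_force: [0.0, 0.4, 0.1]
tcp_pos: [0.5048, 0.0875, 0.0363]
tool_rot: [-0.0, 0.798, 0.603, 0.0]
ft_force: [-0.4, -0.6, -0.3]
left to go, row units: 0.44374591655969076
```

```bash

python3 -m inch '.07 0 0 0 0 0;.14 0 0 0 0 0;.21 0 0 0 0 0;.28 0 0 0 0 0;.34 0 0 0 0 0;.39 0 0 0 0 0;.42 0 0 0 0 0;.44 0 0 0 0 0' | sed -n 2,4p
python3 - <<'E'
from h import *
import cv2
im=capture("wrist")["pixels"][...,::-1];T=tool();np.save("T.npy",T)
print(T[:2,3]@[.2723,.9622])
cv2.imwrite("pics/w4.png",im)
E
```

```text
tcp_pos: [0.5167, 0.1294, 0.0363]
tool_rot: [-0.0, 0.798, 0.603, 0.0]
ft_force: [0.3, 0.3, -0.2]
0.265314835486279
```

View pics/w4.png

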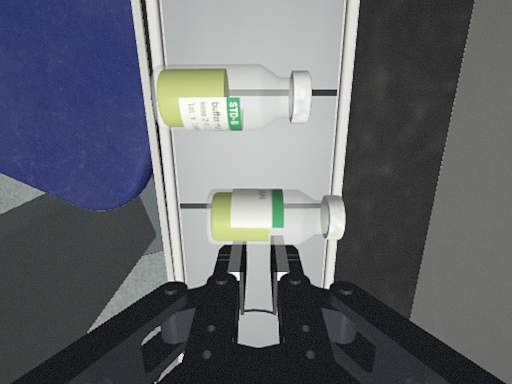

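Both vials are square on their lines: the middle line is at row 93 and the right line at row 206, with the nearer vial's axis at about row 217, about 2 mm short. Next is the dispenser.

```bash

python3 -m inch '-.1 0 0 0 0 0;-.2 0 -.2 0 0 0;-.3 0 -.4 0 0 0;-.42 0 -.6 0 0 0;-.55 0 -.8 0 0 0;-.7 0 -.95 0 0 0;-.85 0 -1 0 0 0;-1 0 -1 0 0 0' 60 | sed -n 2p
python3 -m inch '-.15 0 0 0 0 0;-.28 0 0 0 0 0;-.4 0 0 0 0 0;-.52 0 0 0 0 0;-.64 0 0 0 0 0;-.76 0 0 0 0 0;-.88 0 0 0 0 0;-1 0 0 0 0 0' | sed -n 2p
python3 -m inch '-.12 0 0 0 0 0;-.25 0 0 0 0 0;-.38 0 0 0 0 0;-.5 0 0 0 0 0;-.62 0 0 0 0 0;-.75 0 0 0 0 0;-.88 0 0 0 0 0;-1 0 0 0 0 0' | sed -n 2p
python3 -m inch '-.12 0 0 0 0 .05;-.25 0 0 0 0 .12;-.38 0 0 0 0 .24;-.5 0 0 0 0 .38;-.62 0 0 0 0 .52;-.75 0 0 0 0 .68;-.88 0 0 0 0 .84;-1 0 0 0 0 .95' | sed -n 2p
python3 - <<'E'
from h import *
go([.5032,-.2778,.15],-13)
E
```

```text
tcp_pos: [0.489, 0.032, 0.1361]
tcp_pos: [0.4618, -0.0639, 0.1363]
tcp_pos: [0.4344, -0.1601, 0.1363]
tcp_pos: [0.4069, -0.2563, 0.1363]
shift [ 0.714  0.68  -0.138] turn [-0.     0.     0.978] tcp [ 0.4069 -0.2563  0.1363] yaw 31.0
```

```bash

python3 -m inch '.1 .1 -.05 0 0 .14;.2 .19 -.1 0 0 .28;.3 .29 -.14 0 0 .42;.4 .38 -.14 0 0 .56;.5 .48 -.14 0 0 .7;.6 .57 -.14 0 0 .85;.71 .68 -.14 0 0 .98;.71 .68 -.14 0 0 .98' | sed -n 2p
python3 - <<'E'
from h import *
import cv2
im=capture("wrist")["pixels"][...,::-1];T=tool();np.save("T.npy",T)
go([.5032,-.2778,.15],-13)
cv2.imwrite("pics/w5.png",im)
E
```

```text
tcp_pos: [0.5035, -0.277, 0.1499]
shift [ 0.004  0.009 -0.001] turn [-0.     0.001  0.007] tcp [ 0.5031 -0.2768  0.1499] yaw -12.7
```

View pics/w5.png

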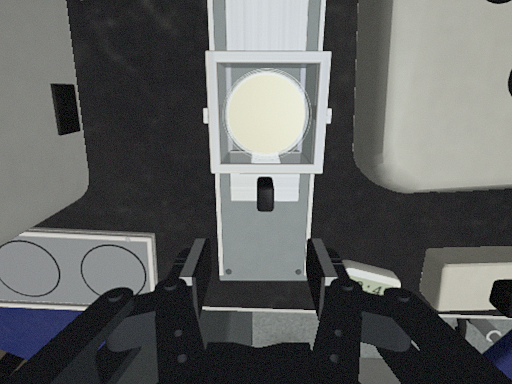

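The wrist view shows the grip with its top face at about (265,195), the magazine rim spanning (206–330, 52–172), the plate at (267,113) and the base front corners at (219,281) and (306,281).

```bash
python3 - <<'E'
from h import *
T=np.load("T.npy")
for n,p,z in(("grip",(265,195),.049),("gripnear",(265,211),.049),("mag",[(206,52),(330,52),(325,173),(211,173)],.07),("front",[(219,281),(306,281)],.006),("plate",(267,113),.058),("barfront",[(220,202),(302,202)],.016),("ringR",(113,269),.008)):
    for q in(p if type(p) is list else [p]): print(n,wr(q,z,T))
E
```

```text
grip [ 0.508  -0.2831]
gripnear [ 0.4947 -0.2802]
mag [ 0.6136 -0.2687]
mag [ 0.5968 -0.3427]
mag [ 0.5218 -0.3283]
mag [ 0.5392 -0.2511]
front [ 0.4109 -0.2137]
front [ 0.3909 -0.3024]
plate [ 0.5693 -0.2977]
barfront [ 0.4991 -0.2398]
barfront [ 0.4826 -0.3129]
ringR [ 0.45   -0.1123]
```

```bash

python3 -m inch '.02 .05 .15 0 0 0;.02 .05 .3 0 0 0;.02 .05 .45 0 0 0;.02 .05 .6 0 0 0;.02 .05 .75 0 0 0;.02 .05 .9 0 0 0;.02 .05 1 0 0 0;.02 .05 1 0 0 0' 60 | sed -n 2,4p
python3 -m inch '0 0 .04 0 0 0;0 0 .04 0 0 0;0 0 .04 0 0 0;0 0 .04 0 0 0;0 0 .04 0 0 0;0 0 .04 0 0 0;0 0 .04 0 0 0;0 0 .04 0 0 0' 0 30
python3 -m inch '-.08 0 0 0 0 0;-.2 0 0 0 0 0;-.34 0 0 0 0 0;-.48 0 0 0 0 0;-.62 0 0 0 0 0;-.76 0 0 0 0 0;-.88 0 0 0 0 0;-.95 0 0 0 0 0'
```

```text
tcp_pos: [0.5039, -0.2817, 0.0495]
tool_rot: [-0.0, 0.994, -0.111, -0.001]
ft_force: [0.1, 0.4, -0.9]
time_s: 23.65
tcp_pos: [0.504, -0.2827, 0.0466]
tool_rot: [0.001, 0.994, -0.111, 0.0]
ft_force: [-2.2, -7.9, -3.1]
opening: 0.156
grip_force: 34.0
time_s: 24.65
tcp_pos: [0.4113, -0.2613, 0.0466]
tool_rot: [0.0, 0.994, -0.111, 0.001]
ft_force: [23.9, -10.3, -10.4]
opening: 0.159
grip_force: 32.1
```

```bash

python3 -m inch '0 0 0 0 0 0;0 0 0 0 0 0;0 0 0 0 0 0;0 0 -.15 0 0 0;0 0 -.35 0 0 0;0 0 -.55 0 0 0;0 0 -.7 0 0 0;0 0 -.7 0 0 0' 60 | sed -n 2,4p
python3 - <<'E'
from h import *
import cv2
im=capture("wrist")["pixels"][...,::-1];T=tool();np.save("T.npy",T)
go([.4802,-.278,.12],-12.9)
cv2.imwrite("pics/w6.png",im)
E
```

```text
tcp_pos: [0.4119, -0.2613, 0.1176]
tool_rot: [0.001, 0.994, -0.111, 0.001]
ft_force: [0.1, -1.3, -1.4]
shift [ 0.707  0.014 -0.034] turn [ 0.    -0.001  0.004] tcp [ 0.4116 -0.261   0.1166] yaw -12.7
```

View pics/w6.png

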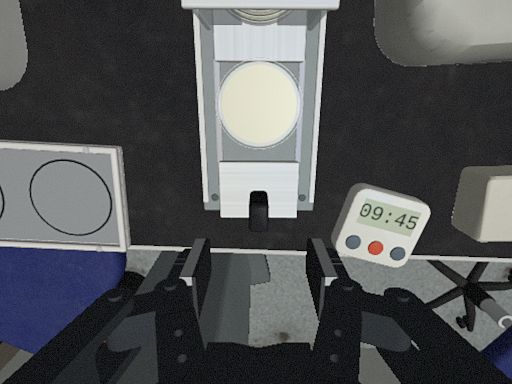

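The plate lies free on the slide with its centre at (260,103) and rim from 218 to 301. The grip is at (259,207). The timer, at (382,225), is clear.

```bash
python3 - <<'E'
from h import *
T=np.load("T.npy")
p=wr((260,103),.019,T);print(p,wr((218,103),.019,T),wr((301,103),.019,T),wr((260,61),.019,T),wr((260,146),.019,T)); go([*p,.06],-12.9)
E
python3 -m inch '.08 0 0 0 0 0;.18 0 0 0 0 0;.28 0 0 0 0 0;.38 0 0 0 0 0;.48 0 0 0 0 0;.58 0 0 0 0 0;.66 0 .05 0 0 0;.7 0.01 .1 0 0 0' 82 | sed -n 2,5p
```

```text
[ 0.4853 -0.2787] [ 0.4918 -0.25  ] [ 0.4789 -0.3068] [ 0.5117 -0.2847] [ 0.4558 -0.2721]
shift [0.761 0.011 0.56 ] turn [-0.     0.     0.004] tcp [ 0.4114 -0.2609  0.116 ] yaw -12.7
tcp_pos: [0.4799, -0.2774, 0.1057]
tool_rot: [-0.0, 0.994, -0.111, -0.0]
ft_force: [-0.2, -1.5, 0.6]
opening: 0.822
```

```bash

python3 -m inch '.03 0 .1 0 0 0;.03 0 .22 0 0 0;.03 0 .35 0 0 0;.03 0 .48 0 0 0;.03 0 .58 0 0 0;.03 0 .66 0 0 0;.03 0 .7 0 0 0;.03 0 .7 0 0 0' | sed -n 2,4p
python3 -m inch '0 0 .01 0 0 0;0 0 .02 0 0 0;0 0 .02 0 0 0;0 0 .02 0 0 0;0 0 .03 0 0 0;0 0 .04 0 0 0;0 0 .04 0 0 0;0 0 .04 0 0 0' | sed -n 2,4p
python3 - <<'E'
from h import *
import cv2
im=capture("wrist")["pixels"][...,::-1];T=tool();np.save("T.npy",T)
cv2.imwrite("pics/w7.png",im)
E
```

```text
tcp_pos: [0.4825, -0.278, 0.0362]
tool_rot: [-0.0, 0.994, -0.111, -0.0]
ft_force: [0.3, 0.3, -0.2]
tcp_pos: [0.4825, -0.278, 0.0323]
tool_rot: [-0.0, 0.994, -0.111, -0.0]
ft_force: [0.0, -0.0, -1.0]
```

View pics/w7.png

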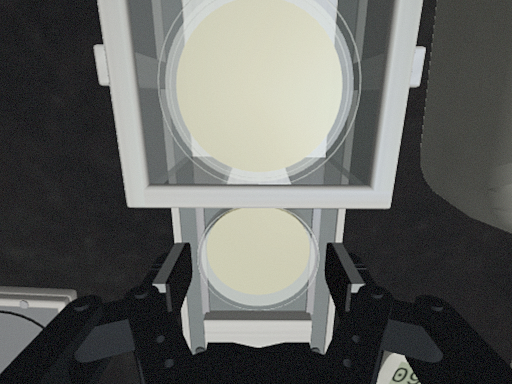

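The plate (258,258) sits centred between the open fingers, with no contact yet. I'll go 3 mm lower and close.

```bash

python3 -m inch '0 0 .01 0 0 0;0 0 .02 0 0 0;0 0 .03 0 0 0;0 0 .03 0 0 0;0 0 .03 0 0 0;0 0 .03 0 0 0;0 0 .03 0 0 0;0 0 .03 0 0 0' 60 30
python3 -m inch '0 0 0 0 0 0;0 0 0 0 0 0;0 0 0 0 0 0;0 0 0 0 0 0;0 0 -.06 0 0 0;0 0 -.12 0 0 0;0 0 -.18 0 0 0;0 0 -.18 0 0 0' 55 30
```

```text
time_s: 29.8
tcp_pos: [0.4829, -0.2783, 0.0308]
tool_rot: [0.0, 0.994, -0.111, 0.001]
ft_force: [-5.6, 6.5, 22.7]
opening: 0.66
grip_force: 35.6
time_s: 30.8
tcp_pos: [0.4826, -0.2782, 0.0478]
tool_rot: [0.0, 0.994, -0.111, 0.0]
ft_force: [-0.8, 0.1, -1.1]
opening: 0.661
grip_force: 33.6
```

```bash

python3 - <<'E'
from h import *
print(manip.get_obs()["q"]); go([.4715,-.0265,.1],164.2)
E
```

```text
[-6.61173222e-01  2.73340361e-01  1.73437878e+00  1.12620365e-05
  1.13319655e+00  1.13168660e+00]
shift [-0.663 -2.43  -0.524] turn [ 1.000e-03  1.000e-03 -3.932e+00] tcp [ 0.4826 -0.2782  0.0478] yaw -12.7
```

```bash

python3 -m inch '0 0 -.12 0 0 0;0 0 -.28 0 0 0;0 0 -.45 0 0 -.1;-.08 0 -.6 0 0 -.27;-.2 0 -.75 0 0 -.45;-.33 0 -.87 0 0 -.62;-.47 0 -.9 0 0 -.8;-.6 0 -.9 0 0 -.95' 55 50 | sed -n 2,6p
python3 -m inch '.03 -.05 0 0 0 -.15;.07 -.1 0 0 0 -.3;.1 -.16 0 0 0 -.45;.14 -.23 0 0 0 -.58;.18 -.3 0 0 0 -.7;.22 -.37 0 0 0 -.8;.26 -.44 0 0 0 -.9;.3 -.52 0 0 0 -.95'  | sed -n 2,6p
python3 -m inch '.1 0 0 0 0 -.05;.2 0 0 0 0 -.15;.3 0 0 0 0 -.28;.42 0 0 0 0 -.42;.54 0 0 0 0 -.56;.66 0 0 0 0 -.7;.78 0 0 0 0 -.84;.9 0 0 0 0 -.95'  | sed -n 2,6p
python3 - <<'E'
from h import *
go([.4715,-.0265,.1],164.2)
E
```

```text
tcp_pos: [0.4237, -0.2649, 0.1388]
tool_rot: [0.001, 0.965, 0.261, 0.0]
ft_force: [0.5, 0.8, -0.1]
opening: 0.647
grip_force: 53.7
tcp_pos: [0.424, -0.2045, 0.1382]
tool_rot: [0.0, 0.805, 0.594, 0.0]
ft_force: [-0.0, -0.2, 0.0]
opening: 0.653
grip_force: 53.7
tcp_pos: [0.4508, -0.1181, 0.1376]
tool_rot: [0.0, 0.532, 0.847, 0.0]
ft_force: [1.2, -0.5, -0.1]
opening: 0.648
grip_force: 53.7
shift [0.735 0.584 0.376] turn [ 0.     0.    -1.077] tcp [ 0.4508 -0.1181  0.1376] yaw 115.7
```

```bash

python3 -m inch '.1 .08 0 0 0 -.13;.2 .16 0 0 0 -.27;.3 .24 0 0 0 -.41;.4 .32 0 0 0 -.55;.5 .4 0 0 0 -.69;.6 .48 0 0 0 -.83;.68 .54 0 0 0 -.95;.735 .584 0 0 0 -1' | sed -n 2,6p
python3 - <<'E'
from h import *
import cv2
go([.4715,-.0265,.0335],164.2)
im=capture("wrist")["pixels"][...,::-1];T=tool();np.save("T.npy",T)
cv2.imwrite("pics/w8.png",im)
E
```

```text
tcp_pos: [0.4717, -0.0266, 0.1375]
tool_rot: [0.0, 0.168, 0.986, 0.0]
ft_force: [0.1, 0.0, 0.4]
opening: 0.647
grip_force: 53.7
shift [0.002 0.    1.04 ] turn [ 0.     0.    -0.079] tcp [ 0.4717 -0.0266  0.1375] yaw 160.6
```

View pics/w8.png

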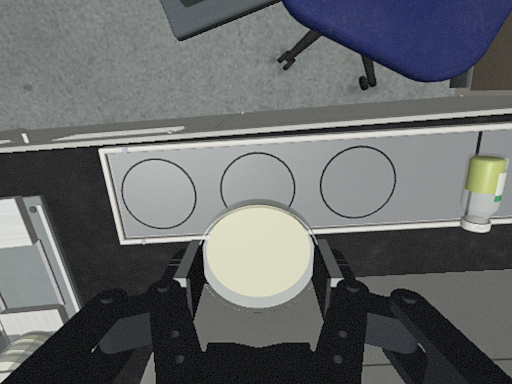

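The plate is held flat at (258,253), and the rings are at (158,193), (257,188) and (358,182).

```bash

python3 - <<'E'
from h import *
T=np.load("T.npy")
print([wr(p,.008,T) for p in((158,193),(257,188),(358,182))],"plate",wr((258,251),.1257,T))
E
python3 -m inch '0 0 .15 0 0 -.04;0 0 .3 0 0 -.08;0 0 .45 0 0 -.08;0 0 .6 0 0 -.08;0 0 .73 0 0 -.08;0 0 .84 0 0 -.08;0 0 .9 0 0 -.08;0 0 .9 0 0 -.08' | sed -n 2,6p
```

```text
[array([ 0.4447, -0.1105]), array([ 0.4695, -0.026 ]), array([0.4936, 0.0595])] plate [ 0.4654 -0.0237]
tcp_pos: [0.4715, -0.0273, 0.0471]
tool_rot: [-0.0, 0.138, 0.99, 0.0]
ft_force: [-0.1, -0.2, -1.0]
opening: 0.649
grip_force: 53.7
```

```bash

python3 -m inch '-.03 0 .04 0 0 0;-.03 0 .08 0 0 0;-.03 0 .11 0 0 0;-.03 0 .125 0 0 0;-.03 0 .132 0 0 0;-.03 0 .135 0 0 0;-.03 0 .135 0 0 0;-.03 0 .135 0 0 0' | sed -n 2,6p
python3 -m inch '0 0 0 0 0 0;0 0 0 0 0 0;0 0 0 0 0 0;0 0 -.1 0 0 0;0 0 -.25 0 0 0;0 0 -.45 0 0 0;0 0 -.7 0 0 0;0 0 -1 0 0 0' 80 20 | sed -n 2,6p
python3 - <<'E'
from h import *
import cv2
im=capture("wrist")["pixels"][...,::-1];T=tool();np.save("T.npy",T)
cv2.imwrite("pics/w9.png",im)
go([.411,-.2613,.15],-12.7)
# lid centre: bright creamy blob
m=cv2.inRange(cv2.cvtColor(im,cv2.COLOR_BGR2HSV),(20,25,170),(40,90,255)); n,l,s,c=cv2.connectedComponentsWithStats(m)
for i in range(1,n):
    if s[i,4]>800: print(s[i],c[i],wr(c[i],.021,T))
E
```

```text
tcp_pos: [0.4745, -0.0281, 0.0339]
tool_rot: [0.0, 0.138, 0.99, 0.0]
ft_force: [-0.4, -0.1, -0.0]
opening: 0.649
grip_force: 53.7
tcp_pos: [0.4743, -0.0281, 0.1356]
tool_rot: [0.0, 0.138, 0.99, 0.0]
ft_force: [-0.3, -0.5, -0.8]
opening: 0.801
grip_force: 0.0
shift [-0.014 -2.417 -0.105] turn [ 1.10e-02 -1.00e-03  3.93e+00] tcp [ 0.4758 -0.0284  0.1396] yaw 164.1
[ 227  161   63   60 2241] [259.90986167 192.69656403] [ 0.4754 -0.0263]
```

```bash

python3 -m inch '0 -.1 0 0 0 0;0 -.2 0 0 0 0;0 -.3 0 0 0 0;0 -.42 0 0 0 0;0 -.54 0 0 0 0;0 -.67 0 0 0 0;0 -.8 0 0 0 0;0 -.93 0 0 0 0' 60 30| sed -n 2,3p
python3 -m inch '0 -.12 0 0 0 0;0 -.25 0 0 0 0;0 -.38 0 0 0 0;0 -.5 0 0 0 0;0 -.62 0 0 0 0;0 -.75 0 0 0 0;0 -.88 0 0 0 -.03;0 -1 0 0 0 -.07' | sed -n 2,3p
python3 - <<'E'
from h import *
go([.411,-.2613,.05],167.3)
from h import *
import cv2
c=capture("top");im=c["pixels"][...,::-1];cv2.imwrite("pics/top2.png",im)
m=cv2.inRange(cv2.cvtColor(im,cv2.COLOR_BGR2HSV),(18,20,170),(40,90,255)); n,l,s,q=cv2.connectedComponentsWithStats(m)
for i in range(1,n):
    if s[i,4]>100 and q[i][1]>100: print(s[i],q[i],ray(c,c["extrinsics"],c["camera_matrix"],q[i],.021)[:2].round(4))
E
```

```text
tcp_pos: [0.4488, -0.1185, 0.1338]
tool_rot: [0.0, 0.138, 0.99, 0.0]
tcp_pos: [0.4214, -0.2146, 0.1338]
tool_rot: [-0.0, 0.11, 0.994, 0.0]
shift [-0.001 -0.478  0.838] turn [ 0. -0.  0.] tcp [ 0.4214 -0.2146  0.1338] yaw 167.3
[  212   101   300   283 16838] [360.26826226 241.45367621] [ 0.3506 -0.3137]
[438 230  74  31 283] [483.54416961 243.25088339] [ 0.3509 -0.6228]
[ 101  298   80   86 1612] [149.26364764 327.66811414] [0.1382 0.1968]
[151 345  51  39 807] [179.34448575 362.66171004] [0.0583 0.1221]
```

```bash

python3 -m inch '0 -.1 0 0 0 0;0 -.2 .1 0 0 0;0 -.32 .2 0 0 0;0 -.42 .35 0 0 0;0 -.478 .5 0 0 0;0 -.478 .68 0 0 0;0 -.478 .82 0 0 0;0 -.478 .87 0 0 0' | sed -n 2,4p
python3 -m inch '0 0 0 0 0 0;0 0 0 0 0 0;0 0 0 0 0 0;0 0 0 0 0 0;0 0 0 0 0 0;-.05 0 0 0 0 0;-.12 0 0 0 0 0;-.2 0 0 0 0 0' 0 30| sed -n 2,6p
python3 -m inch '-.1 0 0 0 0 0;-.22 0 0 0 0 0;-.34 0 0 0 0 0;-.46 0 0 0 0 0;-.57 0 0 0 0 0;-.66 0 0 0 0 0;-.73 0 0 0 0 0;-.76 0 0 0 0 0'| sed -n 2,6p
```

```text
tcp_pos: [0.4108, -0.2601, 0.0457]
tool_rot: [-0.001, 0.111, 0.994, 0.0]
ft_force: [0.2, -0.2, 1.4]
tcp_pos: [0.4308, -0.2658, 0.0475]
tool_rot: [0.0, 0.111, 0.994, -0.001]
ft_force: [-4.8, -8.8, 0.3]
opening: 0.155
grip_force: 33.8
tcp_pos: [0.504, -0.2826, 0.0474]
tool_rot: [-0.001, 0.111, 0.994, -0.001]
ft_force: [-29.5, -5.4, 16.7]
opening: 0.151
grip_force: 36.2
```

```bash

python3 -m inch '.01 0 0 0 0 0;.01 0 0 0 0 0;.01 0 0 0 0 0;.01 0 0 0 0 0;.01 0 0 0 0 0;.01 0 0 0 0 0;.01 0 0 0 0 0;.06 0 0 0 0 0'| sed -n 2,6p
python3 -m inch '.1 0 0 0 0 0;.22 0 0 0 0 0;.34 0 0 0 0 0;.46 0 0 0 0 0;.58 0 0 0 0 0;.7 0 0 0 0 0;.82 0 0 0 0 0;.905 0 0 0 0 0'| sed -n 2,6p
python3 -m inch '0 0 0 0 0 0;0 0 0 0 0 0;0 0 0 0 0 0;0 0 -.15 0 0 0;0 0 -.35 0 0 0;0 0 -.55 0 0 0;0 0 -.7 0 0 0;0 0 -.7 0 0 0' 60 30| sed -n 2,6p
python3 - <<'E'
from h import *
go([.485,-.2785,.06],167.3)
E
```

```text
tcp_pos: [0.4992, -0.2816, 0.0475]
tool_rot: [0.001, 0.111, 0.994, -0.001]
ft_force: [-0.2, -11.4, -2.6]
opening: 0.158
grip_force: 33.5
tcp_pos: [0.4108, -0.2612, 0.0475]
tool_rot: [0.001, 0.111, 0.994, -0.001]
ft_force: [32.3, -14.6, -11.3]
opening: 0.157
grip_force: 32.2
tcp_pos: [0.4111, -0.2606, 0.118]
tool_rot: [0.001, 0.111, 0.994, -0.001]
ft_force: [-0.3, -0.3, 0.1]
opening: 0.6
grip_force: 0.0
shift [-0.759 -0.011  0.582] turn [-0.001  0.002 -0.   ] tcp [ 0.4111 -0.2606  0.118 ] yaw 167.3
```

```bash

python3 -m inch '-.1 0 0 0 0 0;-.2 0 0 0 0 0;-.32 0 0 0 0 0;-.44 0 0 0 0 0;-.56 0 0 0 0 0;-.66 0 0 0 0 0;-.73 0 0 0 0 0;-.75 -.01 0 0 0 0' 82 | sed -n 2,5p
python3 - <<'E'
from h import *
import cv2
im=capture("wrist")["pixels"][...,::-1];T=tool()
cv2.imwrite("pics/w10.png",im)
m=cv2.inRange(cv2.cvtColor(im,cv2.COLOR_BGR2HSV),(18,20,150),(40,90,255)); n,l,s,c=cv2.connectedComponentsWithStats(m)
for i in range(1,n):
    if s[i,4]>500: print(s[i],c[i],wr(c[i],.019,T))
E
```

```text
tcp_pos: [0.4839, -0.2778, 0.1167]
tool_rot: [-0.0, 0.111, 0.994, 0.0]
ft_force: [-0.3, -0.9, 1.0]
opening: 0.819
[ 224  167   68   64 3418] [257.58543008 198.26535986] [ 0.4799 -0.2771]
[226 274  64  21 905] [257.04640884 285.83646409] [ 0.5583 -0.2954]
[ 225  305   65   24 1181] [257.19559695 314.47248095] [ 0.5879 -0.3021]
```

View pics/w10.png

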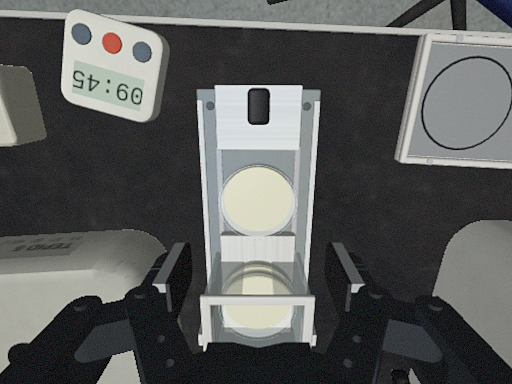

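The second plate is drawn out at (258,198), the rest of the stack is in the magazine and the timer is untouched. Picking it up now.

```bash

python3 -m inch '.02 0 .1 0 0 0;.02 0 .25 0 0 0;.02 0 .4 0 0 0;.02 0 .55 0 0 0;.02 0 .68 0 0 0;.02 0 .78 0 0 0;.02 0 .84 0 0 0;.02 0 .84 0 0 0' | sed -n 2,5p
python3 -m inch '0 0 .015 0 0 0;0 0 .015 0 0 0;0 0 .015 0 0 0;0 0 .015 0 0 0;0 0 .015 0 0 0;0 0 .015 0 0 0;0 0 .015 0 0 0;0 0 .015 0 0 0' 55 30| sed -n 2,6p
python3 -m inch '0 0 -.06 0 0 0;0 0 -.15 0 0 0;0 0 -.3 0 0 0;0 0 -.45 0 0 0;0 0 -.6 0 0 0;0 0 -.75 0 0 0;0 0 -.9 0 0 0;0 0 -1 0 0 .07' 55 50| sed -n 2,6p
python3 - <<'E'
from h import *
go([.472+.0-.024,-.1113,.1],164.2)
E
```

```text
tcp_pos: [0.4816, -0.2773, 0.0325]
tool_rot: [-0.0, 0.111, 0.994, 0.0]
ft_force: [0.6, -0.2, -0.2]
opening: 0.822
tcp_pos: [0.482, -0.2775, 0.0321]
tool_rot: [0.001, 0.111, 0.994, -0.0]
ft_force: [-1.6, 1.5, 5.8]
opening: 0.657
grip_force: 30.6
tcp_pos: [0.4818, -0.2775, 0.1326]
tool_rot: [0.0, 0.139, 0.99, -0.0]
ft_force: [-0.6, -0.2, -0.9]
opening: 0.647
grip_force: 52.8
shift [0.781 1.505 0.325] turn [-0.     0.001 -0.003] tcp [ 0.4818 -0.2775  0.1326] yaw 164.1
```

```bash

python3 -m inch '.05 .08 0 0 0 0;.1 .17 0 0 0 0;.15 .27 0 0 0 0;.2 .37 0 0 0 0;.25 .47 0 0 0 0;.3 .57 0 0 0 0;.35 .66 0 0 0 0;.4 .75 0 0 0 0' | sed -n 2,6p
python3 -m inch '.05 .1 0 0 0 0;.1 .2 0 0 0 0;.15 .3 0 0 0 0;.2 .42 0 0 0 0;.25 .54 0 0 0 0;.3 .64 0 0 0 0;.35 .72 0 0 0 0;.38 .75 0 0 0 0' | sed -n 2,6p
python3 - <<'E'
from h import *
import cv2
im=capture("wrist")["pixels"][...,::-1];T=tool()
go([.4475,-.1112,.0335],164.2)
m=cv2.inRange(cv2.cvtColor(im,cv2.COLOR_BGR2HSV),(18,20,150),(40,90,255)); n,l,s,c=cv2.connectedComponentsWithStats(m)
for i in range(1,n):
    if s[i,4]>500: print(s[i],c[i],wr(c[i],.021,T),wr(c[i],T[2,3]-.0118,T))
E
```

```text
tcp_pos: [0.4635, -0.1936, 0.1313]
tool_rot: [0.0, 0.138, 0.99, 0.0]
ft_force: [-0.1, 0.0, -1.0]
opening: 0.646
grip_force: 52.8
tcp_pos: [0.4475, -0.1112, 0.1313]
tool_rot: [0.0, 0.138, 0.99, 0.0]
ft_force: [-0.1, -0.3, -0.9]
opening: 0.651
grip_force: 52.8
shift [-0.002 -0.001  0.978] turn [ 0.    -0.    -0.001] tcp [ 0.4473 -0.1111  0.1313] yaw 164.1
[ 327  166   66   61 3093] [360.13094083 196.07371484] [ 0.4691 -0.0296] [ 0.426  -0.0552]
[ 207  210  103   90 7238] [257.98701299 254.06742194] [ 0.4981 -0.1253] [ 0.4425 -0.1094]
```

```bash

python3 -m inch '-.02 0 .15 0 0 0;-.02 0 .3 0 0 0;-.02 0 .45 0 0 0;-.02 0 .6 0 0 0;-.02 0 .72 0 0 0;-.02 0 .82 0 0 0;-.02 0 .88 0 0 0;-.02 0 .91 0 0 0' | sed -n 2,6p
python3 -m inch '0 0 .02 0 0 0;0 0 .04 0 0 0;0 0 .055 0 0 0;0 0 .065 0 0 0;0 0 .07 0 0 0;0 0 .07 0 0 0;0 0 .07 0 0 0;0 0 .07 0 0 0' | sed -n 2,6p
python3 -m inch '0 0 0 0 0 0;0 0 0 0 0 0;0 0 0 0 0 0;0 0 -.1 0 0 0;0 0 -.25 0 0 0;0 0 -.45 0 0 0;0 0 -.7 0 0 0;0 0 -1 0 0 0' 80 20 | sed -n 2,6p
python3 -m inch '0 -.1 0 0 0 0;0 -.2 0 0 0 0;0 -.32 0 0 0 0;0 -.44 0 0 0 0;0 -.56 0 0 0 0;0 -.68 0 0 0 -.02;0 -.8 0 0 0 -.05;0 -.9 0 0 0 -.07' 60 30| sed -n 2,3p
python3 - <<'E'
from h import *
go([.411,-.2610,.0475],167.3)
E
```

```text
tcp_pos: [0.4496, -0.1123, 0.0401]
tool_rot: [0.0, 0.138, 0.99, 0.0]
ft_force: [-0.5, -0.1, 0.1]
opening: 0.651
grip_force: 52.8
tcp_pos: [0.45, -0.1124, 0.0343]
tool_rot: [0.001, 0.138, 0.99, -0.0]
ft_force: [-5.1, 1.8, 17.4]
opening: 0.65
grip_force: 54.7
tcp_pos: [0.4495, -0.1122, 0.1351]
tool_rot: [0.0, 0.138, 0.99, -0.0]
ft_force: [-0.3, -0.4, 0.4]
opening: 0.802
grip_force: 0.0
tcp_pos: [0.4246, -0.1997, 0.1332]
tool_rot: [-0.0, 0.111, 0.994, 0.0]
shift [-0.002 -0.629  0.856] turn [ 0. -0. -0.] tcp [ 0.4246 -0.1997  0.1332] yaw 167.3
```

```bash

python3 -m inch '0 -.12 0 0 0 0;0 -.25 0 0 0 0;0 -.38 .1 0 0 0;0 -.5 .25 0 0 0;0 -.59 .4 0 0 0;0 -.629 .58 0 0 0;0 -.629 .75 0 0 0;0 -.629 .86 0 0 0' | sed -n 2,4p
python3 -m inch '0 0 0 0 0 0;0 0 0 0 0 0;0 0 0 0 0 0;0 0 0 0 0 0;0 0 0 0 0 0;-.05 0 0 0 0 0;-.12 0 0 0 0 0;-.2 0 0 0 0 0' 0 30| sed -n 2,6p
python3 -m inch '-.1 0 0 0 0 0;-.22 0 0 0 0 0;-.34 0 0 0 0 0;-.46 0 0 0 0 0;-.57 0 0 0 0 0;-.66 0 0 0 0 0;-.73 0 0 0 0 0;-.76 0 0 0 0 0'| sed -n 2,6p
python3 -m inch '0 0 0 0 0 0;0 0 0 0 0 0;0 0 0 0 0 0;0 0 -.15 0 0 0;0 0 -.35 0 0 0;0 0 -.55 0 0 0;0 0 -.75 0 0 0;0 0 -.95 0 0 0' 60 30| sed -n 2,6p
python3 -m inch '.1 0 -.1 0 0 0;.25 0 -.2 0 0 0;.4 0 -.35 0 0 0;.55 0 -.5 0 0 0;.7 0 -.65 0 0 0;.85 0 -.8 0 0 0;.95 0 -.9 0 0 0;1 0 -1 0 0 0' | sed -n 2,3p
python3 -m inch '0 -.12 0 0 0 0;0 -.25 0 0 0 0;0 -.38 0 0 0 0;0 -.5 0 0 0 0;0 -.62 0 0 0 0;0 -.75 0 0 0 0;0 -.88 0 0 0 0;0 -1 0 0 0 0' | sed -n 2,3p
python3 - <<'E'
from h import *
import cv2
c=capture("top");im=c["pixels"][...,::-1]
cv2.imwrite("pics/top3.png",cv2.resize(im[95:245,100:400],None,fx=2.66,fy=2.66,interpolation=cv2.INTER_CUBIC))
m=cv2.inRange(cv2.cvtColor(im,cv2.COLOR_BGR2HSV),(18,20,150),(40,90,255)); n,l,s,q=cv2.connectedComponentsWithStats(m)
for i in range(1,n):
    if 100<s[i,4]<3000 and q[i][1]>100: print(s[i],q[i],ray(c,c["extrinsics"],c["camera_matrix"],q[i],.021)[:2].round(4))
E
```

```text
tcp_pos: [0.4108, -0.2598, 0.0459]
tool_rot: [-0.001, 0.111, 0.994, 0.0]
ft_force: [-0.8, 0.6, 0.3]
tcp_pos: [0.4307, -0.2657, 0.048]
tool_rot: [0.0, 0.111, 0.994, -0.001]
ft_force: [-5.2, -10.7, -3.6]
opening: 0.156
grip_force: 34.4
tcp_pos: [0.5039, -0.2826, 0.0478]
tool_rot: [-0.001, 0.111, 0.994, -0.001]
ft_force: [-29.2, -8.6, 14.2]
opening: 0.158
grip_force: 36.9
tcp_pos: [0.5048, -0.2813, 0.1442]
tool_rot: [0.0, 0.111, 0.994, -0.0]
ft_force: [-0.2, -0.1, 0.4]
opening: 0.596
grip_force: 0.0
tcp_pos: [0.4064, -0.2591, 0.2427]
tool_rot: [-0.0, 0.111, 0.994, 0.0]
tcp_pos: [0.385, -0.3577, 0.2423]
tool_rot: [-0.0, 0.111, 0.994, 0.0]
[214 328  64  41 370] [243.52162162 347.28918919] [ 0.095  -0.0297]
```

View pics/top3.png

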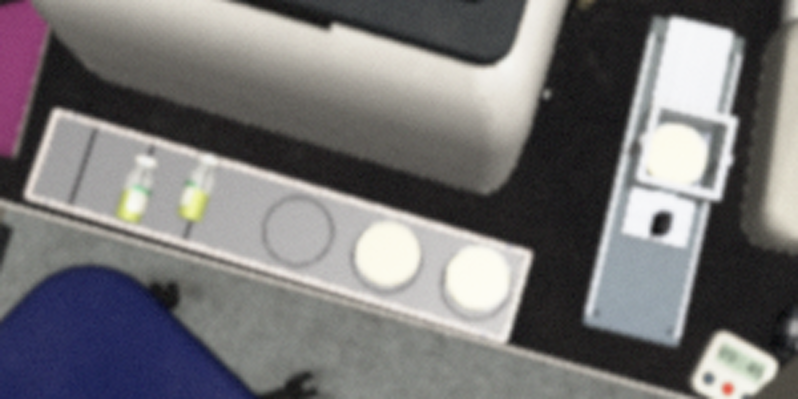

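The top view shows both plates inside their rings at (387,255) and (476,280). The vials are on the middle and right lines, the slide is home with the grip at (661,222), and two plates are left in the stack. Handing in.

```bash
python3 -c "
from rig import manip; print(manip.hand_in())"
```

```text
the job is handed in; nothing more can be done
None
```

I handed the job in; no verdict came back. In the last pictures both vials rest on the middle and right lines, about 2 mm short of centre, the two oldest plates sit on the matching rings, the slide is home, two plates remain in the stack, and the timer is untouched.

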